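# Press the column bushing into the microscope stand's clamp block and lock it

### The arm

A 6-joint arm with a two-finger parallel gripper is mounted at the origin on the work surface. World frame = base frame: x ahead of the robot, y to its left, z up, the work surface at z = 0. Lengths are in m, angles in rad, forces in N, time in s.
With the tool pointing down it reaches from about 0.225 to 0.725 m from the base axis. Payload 3.1 kg.
Tool frame: the origin (TCP) lies at the very end of the fingers, on their centre line; the grasp point (between the pads) lies 19 mm behind it; z points along the fingers, y is the line along which they close (so a half turn about z gives the same grasp; the last joint's range is limited). The gripper opens to 85 mm and grips with 20 to 120 N. Pads are 22 mm wide; open, the fingers measure 114 mm over their backs; the gripper's body (76 mm by 85 mm) begins 54 mm behind the grasp point. The pads swing forward as they close: fully open they stand 13 mm farther back than shut.
Start: joints at [-1.246, 0.048, 0.099, 1.622, 0, 1.443], TCP at [0.23, -0.472, 0.231] pointing down, gripper open.
Joint ranges: [-2.91, 2.91], [-0.99, 1.94], [-1.21, 1.42], [-2.12, 2.29], [-1.49, 1.47], [-3.14, 3.14]. Speed limits (rad/s): [2.79, 2.79, 3.14, 3.14, 3.14, 3.14].

### API

Orientations are given as a unit quaternion [x, y, z, w].
In Python, from workcell import manip, vision, models gives the robot as it stands.
- The arm moves only by the tool jog_arm, never from a script. Its argument "motion" is text: rows parted by semicolons, each of 6 numbers parted by spaces: the shift along the world's x, y, z as a fraction of full scale, then the turn, a rotation vector about the world's x, y, z as a fraction of full scale. In form: dx dy dz rx ry rz; .... A call has 1 to 20 rows; each row shifts and turns the commanded pose from where the row before left it; what a row does not reach is not made up. Full scale, the value 1, is 5 cm for a shift and 0.15 rad for a turn. A row lasts 1/10 s, in which the tool goes at most 50 mm and 8.59 degrees, less where a joint would pass 70% of its speed; a pose out of reach is approached as far as the arm can. A call with a number of a shift or a turn outside -1 to 1 is refused whole. A call with a gripper value outside its range is refused whole. "gripper" is the closure, from 0 (fully open) to 1 (shut), set as the call begins (left out, the last holds). The fingers move at their own pace and stop on an object; "grip_force" is the grip in N (left out, the last holds). Time passes only in rows, so rows that do not move let the fingers close. It gives the time, the measured TCP pose, the force, the opening and the grip force at its end, in the units of the state.
- manip.read_state(): the state, without advancing time (a new reading comes with each control period).
- vision.read_camera(name): name is "scene" or "top" or "wrist"; returns the picture (400x640x3 uint8, red, green, blue); there is no depth.
- vision.camera_info(name): a dict with "vertical_fov" (degrees; the focal length in pixels is half the picture's height over the tangent of half this angle, whatever the lens; pixels are square), "cx", "cy" (the principal point, pixels), "position" and "attitude" of the camera in the world. Camera axes: x right, y down, z forward; pixel columns grow to the right and rows downward; lengths in m; the calibration is good to about 2 mm. A picture is of the moment at which its call begins: read the wrist's pose just before it. camera_info takes no time and is no camera call; for the wrist camera it gives the pose at the moment of the call.
- manip.hand_in(): hands the job in; it is judged then, once.
Trained networks look in the newest picture that a camera, given by its name, has taken for a name from the list of things; names that differ only in an ending like _2 or _b are one class to them, and where a whole thing is asked for, a point or a joint stands for the part that bears it (a point fixed in the world has none). Each returns a list of dicts, best first, with "conf" (0 to 1); they miss things now and then, are a little off and sometimes report something else, mostly with a low value. They report only what shows in the picture. A call takes as long as a camera call. They do not tell look-alikes from the thing itself.
- models.cut_out(thing, camera): "pixels" (400x640 bool, what is visible of it) and "box" ([left, top, right, bottom] in pixels, round what is visible of it).
The state is a dict: "time": time; "joint_pos": joint angles; "qvel": joint speeds; "tau": joint torques, N m; "eef_pos": TCP position; "tcp_rot": TCP orientation; "ft_force": force on the tool from outside, world axes, zero at the start; "torque": the same for the moment, N m; "finger_gap": finger opening in m; "finger_force": force on a finger pad.
Only numpy, scipy, OpenCV 4.12 (cv2) and the standard library are available. Lean on these libraries where they do the work, as an engineer would, in place of code of your own. Each camera call takes 0.05 s, during which the arm holds its last target. There are 200 camera calls.

### The job

Take the wider of the two flanged brass bushings and press it, hub upward, into the open bore of the white clamp block until its flange is fully home on the block's face; press gently and steadily, without hammering, and stop as soon as the rising force shows the flange has landed, so that the sprung nest under the block is not driven far down. Then swing the lock lever next to the bore fully over to its other side and let go. Leave the farther lever, the narrow bushing, the solder spool, the bottle and the screwdriver alone.

Things in the scene. Friction and masses are not known exactly. Their poses are not given: they have to be found in the camera images.
- wide_center (a point): centre (on the axis, half-way up, 36 mm above the foot) of the wide brass bushing, 72 mm tall, about 0.2 kg, standing on the bench. From the foot up: body 45 mm in diameter, 32 mm long (tapered over the first 12 mm, foot 40 mm), which goes into the bore; flange 64 mm in diameter, 6 mm thick; hub 50 mm in diameter, 34 mm high, to grip. z is its axis, up.
- wide: the same wide bushing; origin at the centre of its foot, z up along its axis
- narrow_center (a point): centre (half-way up) of the narrow flanged bushing, brass, also 72 mm tall but with a 32 mm body, 48 mm flange and 36 mm hub; not to be used. The two stand 110 mm or more apart, either one on either place.
- bore (a point): centre of the mouth of the open vertical bore (47.4 mm in diameter, through) in the clamp block's top face, 78 mm above the bench. z up; x and y are the block's axes: x towards its far side, y along its length towards the levers. The wide bushing slides in freely for some 14 mm, then the fit is tight: 5 to 13 N push it on until the flange lands. Home, wide_center is 4 mm above this point.
- nest: the fixed nest (dark steel base 170 x 270 mm) with the clamp block it carries, a white casting 110 mm (x) by 230 mm (y) by 46 mm high; origin at the centre of the base's underside, on the bench; the bore lies 70 mm from it towards -y
- block (a joint): how far the sprung nest under the block is pushed down, m: 0 unloaded, 0.008 at its stop. It stays up below about 16 N, well above what the fit needs, then gives 1 mm for each further 2 N; it is damped and springs back slowly by itself. A force rising past 16 N means that the flange has landed: stop between 16 and 22 N.
- lever_column (a joint): angle of the lock lever next to the bore (85 mm from the bore's centre along the block's +y), rad: about 0 unlocked, leaning to the block's -x side, 1.0 locked, leaning to its +x side. It stays where it is left.
- lever_column_tip (a point): centre of the black ball knob (26 mm in diameter) at the tip of that lever, 75 mm above the block's top face; the lever is 60 mm long from its pivot (22 mm above the top face, axis along the block's y), moves with 1 to 2 N, and its tip travels 57 mm towards the block's +x from unlocked to locked
- lever_boom (a joint): angle of the farther, equal lever (63 mm beyond the first along +y); it locks the boom tube and is to be left alone
- lever_boom_tip (a point): centre of the ball knob at the tip of the farther lever
- spool_center (a point): middle of the solder spool, 66 mm diameter, 40 mm high, a bystander
- flux_center (a point): middle of the white flux bottle, 44 mm diameter, 110 mm high, a bystander
- driver_grip (a point): handle of the screwdriver, 190 mm long, lying on the bench, a bystander
Not all that is in view belongs to the job. Leave any pink or red look-alike of the wide alone.

How it is judged:
By the outcome, as a careful person would: the job done as asked, in the order asked, and still so for the second after the job is handed in, with the robot touching nothing.
It also fails if it takes over 53 s, if anything falls off the work surface, if the arm or the gripper's body presses on something with over 40 N, if the wrist force passes 120 N, or if a joint passes its speed limit or range.

## Working session

There is one attempt and no reset: what is moved stays moved. The work goes in short steps, Python scripts to look and compute and a tool call to move; the robot and the scene stay as the last step left them, time stands still between calls to the robot, and variables do not carry over. Pictures are saved under pics/ and viewed, at most 10 in all, crops included, and the job is handed in when it is done.

Besides the shell and the picture viewer there is one more tool, called as name(argument=value, ...), one argument or row to a line, values as JSON. jog_arm: Moves the arm, as the interface text tells. Shift numbers are shares of 5 cm and turn numbers shares of 0.15 rad, none past 1 either way. Its arguments: {"type":"object","properties":{"motion":{"type":"string"},"gripper":{"type":"number"},"grip_force":{"type":"number"}},"required":["motion"]}

```bash
mkdir -p pics
cat > h.py <<'E'
import numpy as np, cv2
from scipy.spatial.transform import Rotation as R
from workcell import manip, vision, models
def cam(n):
    c=vision.camera_info(n); f=200/np.tan(np.radians(c["vertical_fov"])/2)
    a=np.array(c["attitude"],float)
    M=R.from_quat(a).as_matrix() if a.size==4 else a.reshape(3,3)
    return f,c["cx"],c["cy"],np.array(c["position"]),M
def ray(c,u,v):
    f,cx,cy,p,M=c; return p,M@np.array([(u-cx)/f,(v-cy)/f,1])
def atz(c,u,v,z):
    p,d=ray(c,u,v); return p+d*(z-p[2])/d[2]
def proj(c,X):
    f,cx,cy,p,M=c; q=M.T@(np.array(X)-p); return np.array([cx+f*q[0]/q[2],cy+f*q[1]/q[2]])
def save(n,im): cv2.imwrite("pics/"+n,cv2.cvtColor(im,cv2.COLOR_RGB2BGR))
E
python3 - <<'E'
from h import *
for n in ("scene","top"):
    im=vision.read_camera(n); save(n+"1.png",im)
    print(n,vision.camera_info(n))
    for t in ("wide","narrow_center","nest","lever_column_tip","lever_boom_tip"):
        print(t,[(round(d["conf"],2),[int(x) for x in d["box"]]) for d in models.cut_out(t,n)])
print(manip.read_state()["time"])
E
```

```text
scene {'vertical_fov': 52.802756817531474, 'cx': 316.7975581043038, 'cy': 196.82484540168133, 'position': array([ 1.23747909, -0.03452247,  0.87806934]), 'attitude': array([ 0.66776523,  0.64511656, -0.2556648 , -0.26935057])}
wide [(0.74, [375, 213, 399, 241]), (0.64, [394, 175, 413, 201]), (0.57, [363, 183, 383, 212]), (0.56, [328, 156, 352, 188])]
narrow_center [(0.67, [417, 206, 438, 230])]
nest [(0.69, [232, 190, 341, 269]), (0.36, [415, 255, 445, 290])]
lever_column_tip []
lever_boom_tip [(0.67, [316, 190, 328, 215]), (0.37, [414, 208, 438, 230])]
top {'vertical_fov': 53.07690486998579, 'cx': 319.62596373099353, 'cy': 191.83871007385872, 'position': array([ 0.36405089, -0.03500513,  1.08566692]), 'attitude': array([ 0.71206307, -0.69835742,  0.04560015, -0.05642449])}
wide [(0.92, [233, 166, 256, 189]), (0.85, [271, 243, 295, 274]), (0.78, [240, 204, 269, 230]), (0.71, [201, 217, 228, 242]), (0.43, [192, 175, 212, 192])]
narrow_center [(0.79, [194, 175, 214, 192])]
nest [(0.92, [293, 136, 394, 212]), (0.43, [297, 132, 389, 207])]
lever_column_tip [(0.59, [330, 167, 345, 179])]
lever_boom_tip [(0.67, [305, 164, 314, 178])]
0.6
```

View pics/scene1.png

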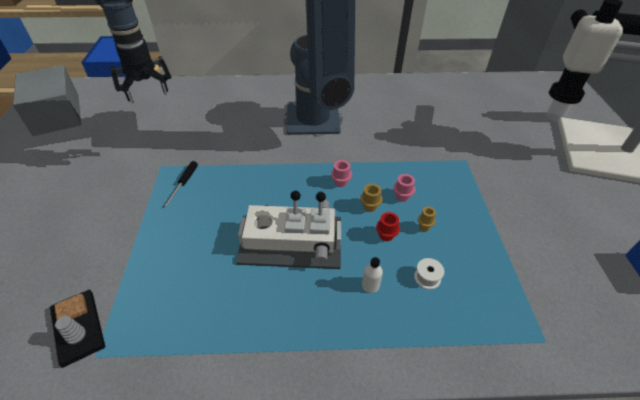

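View pics/top1.png

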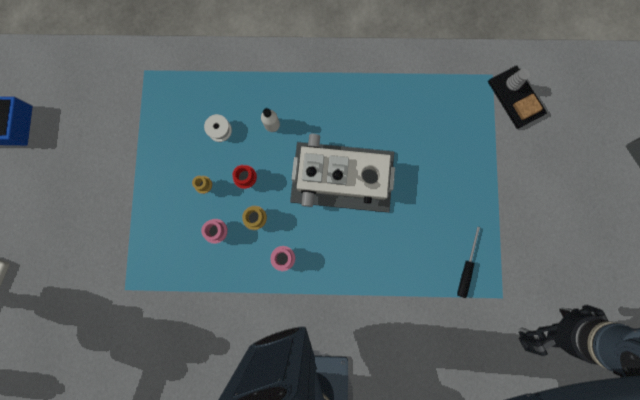

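The scene shows two brass bushings: the larger at scene (372,197) / top (254,217), the smaller at scene (427,218) / top (201,184). The pink ones at top (214,231) and (283,258) and the red one at (244,176) are look-alikes. The wide bushing is therefore the brass one at top (254,217), because it is brass and the larger of the two. The bore is at top (371,175), with the levers to its left (+y).

```bash
cat > fit.py <<'E'
from h import *
from scipy.optimize import least_squares
prof=[(0.020,0),(0.0225,.012),(0.0225,.032),(0.032,.032),(0.032,.038),(0.025,.038),(0.025,.072)]
th=np.linspace(0,2*np.pi,40)
def sil(c,x,y):
    # centroid of the silhouette (union of hulls of consecutive rings)
    s=8; m=np.zeros((400*s//1,640*s//1),np.uint8)
    P=[np.array([proj(c,(x+r*np.cos(t),y+r*np.sin(t),z)) for t in th]) for r,z in prof]
    for a,b in zip(P[:-1],P[1:]):
        cv2.fillConvexPoly(m,cv2.convexHull((np.vstack([a,b])*s).astype(np.int32)),1)
    M=cv2.moments(m,True); return np.array([M["m10"]/M["m00"]/s,M["m01"]/M["m00"]/s]),M["m00"]/s/s
E
python3 - <<'E'
from fit import *
C={n:cam(n) for n in ("scene","top")}; cen={}
ims={}
for n,near in (("scene",(372,197)),("top",(254,217))):
    ims[n]=vision.read_camera(n)
    d=min(models.cut_out("wide",n),key=lambda d:np.hypot((d["box"][0]+d["box"][2])/2-near[0],(d["box"][1]+d["box"][3])/2-near[1]))
    v,u=np.nonzero(d["pixels"]); cen[n]=np.array([u.mean(),v.mean()]); print(n,cen[n],d["pixels"].sum(),d["box"])
x0=atz(C["top"],*cen["top"],.045)[:2]; 
for ns in (["top"],["scene"],["top","scene"]):
    r=least_squares(lambda q:np.concatenate([sil(C[n],*q)[0]-cen[n] for n in ns]),x0,diff_step=.02); print(ns,r.x,r.fun,[sil(C[n],*r.x)[1] for n in ns])
im=ims["top"]; c=C["top"]
hsv=cv2.cvtColor(im,cv2.COLOR_RGB2HSV)
m=((hsv[...,1]<40)&(hsv[...,2]>170)).astype(np.uint8); m[:,:285]=0;m[:,405:]=0;m[:130]=0;m[220:]=0
k,l,s,_=cv2.connectedComponentsWithStats(m); b=1+np.argmax(s[1:,4]); print(s[b])
v,u=np.nonzero(l==b); W=np.array([atz(c,a,d,.078)[:2] for a,d in zip(u,v)]).astype(np.float32)
print("rect",cv2.minAreaRect(W))
g=hsv[...,2]; box=g[155:195,350:392]
bm=(box<120).astype(np.uint8); k,l,s,ct=cv2.connectedComponentsWithStats(bm); 
for i in range(1,k):
    if s[i,4]>30: p=ct[i]+[350,155]; print("dark",s[i],p,atz(c,*p,.078))
for n,(u,v) in {"colknob":(338,175),"boomknob":(311,172)}.items(): print(n,atz(c,u,v,.153))
z=lambda n,a,b,c_,d,k:cv2.resize(ims[n][b:d,a:c_],None,fx=k,fy=k,interpolation=cv2.INTER_CUBIC)
A=z("top",185,125,410,275,3.4); save("crop1.png",A)
print(A.shape)
E
```

```text
scene [371.25688073 196.4266055 ] 436 [364.4, 184.9, 383.3, 211.0]
top [253.97890295 216.98101266] 474 [240.2, 206.7, 268.8, 231.3]
['top'] [0.44647822 0.15381891] [-0.00131178  0.00170194] [477.28125]
['scene'] [0.4439751  0.15677321] [-0.00035429  0.00222959] [483.609375]
['top', 'scene'] [0.44580271 0.15504545] [-0.46771924  0.23823315 -0.50902313  0.4774135 ] [477.640625, 485.0]
[329 153  60  43 862]
rect ((0.5607677698135376, -0.11680096387863159), (0.1433161050081253, 0.10450076311826706), 84.7055435180664)
dark [ 37   0   5  40 131] [389.70229008 177.94656489] [ 0.54952016 -0.19595832  0.078     ]
dark [ 11  11  17  19 258] [369.48449612 175.03488372] [ 0.55615198 -0.14448459  0.078     ]
colknob [ 0.54061227 -0.06195644  0.153     ]
boomknob [0.54670517 0.00213046 0.153     ]
(510, 765, 3)
```

View pics/crop1.png

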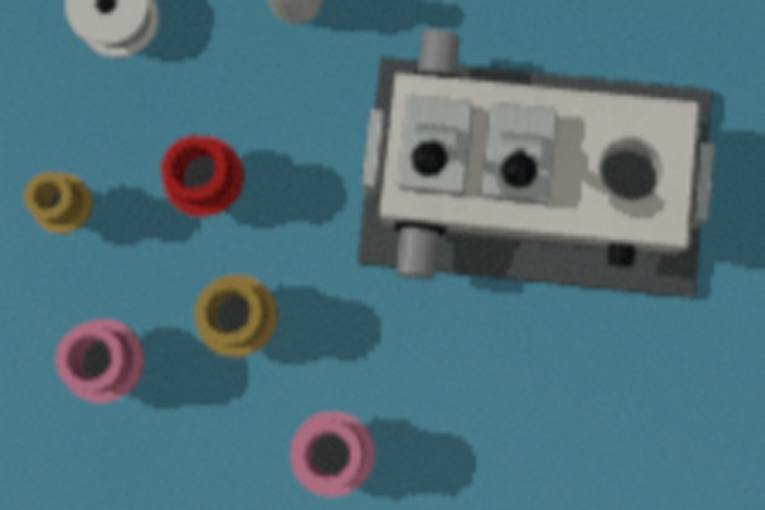

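The crop confirms it. The brass bushing at crop (235,315) is as large as the pink and red ones, and its area of 474 px matches the wide model's 477. The one at crop (58,200) is clearly narrower. The bore is at crop (630,172), the near lever's knob at (518,170), and the block's yaw is about -5°.

Run:
```python
from h import *
s=manip.read_state(); print(s["time"],s["eef_pos"],R.from_quat(s["tcp_rot"]).as_matrix().round(3).tolist(),s["ft_force"],s["finger_gap"])
f,cx,cy,p,M=cam("wrist"); print(f,cx,cy,p,M.round(3).tolist())
```

```text
0.8 [ 0.2296772  -0.4721114   0.23135508] [[0.899, 0.437, 0.0], [0.437, -0.899, -0.0], [-0.0, 0.0, -1.0]] [0.60073987 0.08850831 0.04680515] 0.08578675034301286
355.83272897268694 314.5181945650378 195.315400487368 [ 0.30278072 -0.43621604  0.3740933 ] [[0.438, -0.853, -0.283], [-0.899, -0.416, -0.137], [-0.001, 0.315, -0.949]]
```

jog_arm(
  motion="0.466 0.467 -0.045 0 0 0.489;0.466 0.467 -0.045 0 0 0.489;0.466 0.467 -0.045 0 0 0.489;0.466 0.467 -0.045 0 0 0.489;0.466 0.467 -0.045 0 0 0.489;0.466 0.467 -0.045 0 0 0.489;0.466 0.467 -0.045 0 0 0.489;0.466 0.467 -0.045 0 0 0.489;0.466 0.467 -0.045 0 0 0.489;0.466 0.467 -0.045 0 0 0.489;0.466 0.467 -0.045 0 0 0.489;0.466 0.467 -0.045 0 0 0.489;0.466 0.467 -0.045 0 0 0.489;0.466 0.467 -0.045 0 0 0.489;0 0 0 0 0 0;0 0 0 0 0 0;0 0 0 0 0 0",
  gripper=0,
)

```text
time: 2.5
eef_pos: [0.5554, -0.1457, 0.1999]
tcp_rot: [0.739, 0.674, -0.0, 0.0]
ft_force: [-0.5, -0.3, -1.4]
finger_gap: 0.0854
finger_force: 0.0
```

Run:
```python
from h import *
c=cam("wrist"); s=manip.read_state(); im=vision.read_camera("wrist"); save("w1.png",im)
print(s["time"],s["eef_pos"],R.from_quat(s["tcp_rot"]).as_matrix().round(3).tolist(),s["ft_force"])
np.savez("w1.npz",f=c[0],cx=c[1],cy=c[2],p=c[3],M=c[4],im=im)
print("bore pred",proj(c,(.556,-.145,.078)),"knob",proj(c,(.537,-.06,.153)))
for t in ("lever_column_tip","lever_boom_tip"):
    print(t,[(round(d["conf"],2),[int(x) for x in d["box"]]) for d in models.cut_out(t,"wrist")])
```

```text
2.5 [ 0.55541712 -0.14573341  0.19989511] [[0.092, 0.996, -0.0], [0.996, -0.092, -0.0], [-0.0, -0.0, -1.0]] [-0.49054699 -0.25196876 -1.41326247]
bore pred [314.93147962 186.9048474 ] knob [262.05790921  72.97626866]
lever_column_tip [(0.94, [248, 41, 321, 95]), (0.56, [231, 0, 399, 244])]
lever_boom_tip []
```

View pics/w1.png

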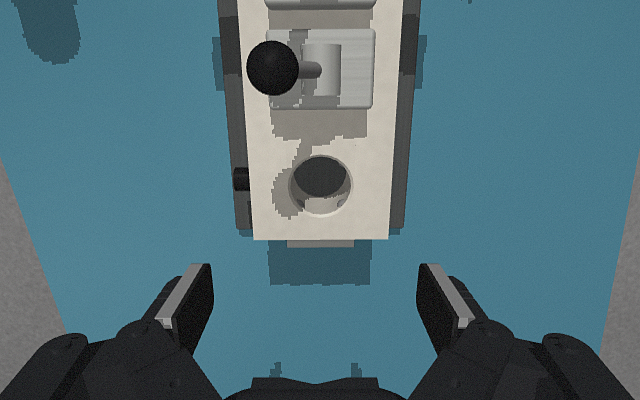

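The wrist view shows the bore rim spanning columns 289–352 and rows 155–217, centred near (320,186), and the near knob at (272,68). Both agree with the predictions to a few mm. Next I go over to the bushing.

jog_arm(
  motion="-0.219 0.601 0 0 0 0;-0.219 0.601 0 0 0 0;-0.219 0.601 0 0 0 0;-0.219 0.601 0 0 0 0;-0.219 0.601 0 0 0 0;-0.219 0.601 0 0 0 0;-0.219 0.601 0 0 0 0;-0.219 0.601 0 0 0 0;-0.219 0.601 0 0 0 0;-0.219 0.601 0 0 0 0;0 0 0 0 0 0;0 0 0 0 0 0;0 0 0 0 0 0",
)

```text
time: 3.95
eef_pos: [0.4467, 0.1543, 0.1999]
tcp_rot: [0.739, 0.674, 0.0, 0.0]
ft_force: [-0.0, -0.1, 0.2]
finger_gap: 0.0854
finger_force: 0.0
```

Run:
```python
from fit import *
z=np.load("w1.npz"); c1=(float(z["f"]),float(z["cx"]),float(z["cy"]),z["p"],z["M"]); im=z["im"]
# bore rim: white top face hole
g=cv2.cvtColor(im,cv2.COLOR_RGB2HSV)
# rim in world: sample edges along rays at z=.078
b0=atz(c1,320.5,186,.078); gr=cv2.GaussianBlur(cv2.cvtColor(im,cv2.COLOR_RGB2GRAY),(3,3),0).astype(float)
pts=[]
rr=np.arange(.019,.029,.00025)
for t in np.linspace(0,2*np.pi,72,endpoint=False):
    P=np.array([proj(c1,b0+[r*np.cos(t),r*np.sin(t),0]) for r in rr],np.float32)
    v=cv2.remap(gr.astype(np.float32),P[:,:1],P[:,1:],cv2.INTER_LINEAR)[:,0]
    d=np.gradient(v); k=np.argmax(np.abs(d)); 
    if abs(d[k])>1.5: pts.append(b0[:2]+rr[k]*np.array([np.cos(t),np.sin(t)]))
pts=np.array(pts)
r=least_squares(lambda q:np.hypot(*(pts-q[:2]).T)-q[2],[*b0[:2],.0237],loss="soft_l1",f_scale=.0005); print("bore0",b0[:2],"bore",r.x,len(pts))
k=atz(c1,272.5,68,.153); print("knob",k)
c=cam("wrist"); s=manip.read_state(); im=vision.read_camera("wrist"); save("w2.png",im)
print(s["time"],s["eef_pos"])
for d in models.cut_out("wide","wrist"):
    v,u=np.nonzero(d["pixels"]); cen=np.array([u.mean(),v.mean()])
    print(round(d["conf"],2),[int(q) for q in d["box"]],cen)
    x0=atz(c,*cen,.05)[:2]; q=least_squares(lambda q:sil(c,*q)[0]-cen,x0,diff_step=.01); print(q.x,q.fun,sil(c,*q.x)[1],d["pixels"].sum())
```

```text
bore0 [ 0.56037347 -0.14466544] bore [ 0.55968088 -0.14424573  0.02369623] 72
knob [ 0.54254463 -0.05813975  0.153     ]
3.95 [0.4467307  0.15428145 0.19993583]
0.96 [174, 226, 250, 304] [217.05306905 257.97250639]
[0.34984326 0.08458853] [ 0.00151098 -0.00161827] 4332.15625 3128
0.94 [276, 135, 350, 215] [314.51706642 174.0498155 ]
[0.44721211 0.15552473] [-0.00198202  0.00145155] 4375.640625 4336
0.86 [213, 7, 296, 93] [255.3323772  51.1292578]
[0.41013082 0.25808828] [0.00485318 0.00092784] 5626.265625 5578
0.6 [399, 85, 489, 164] [443.32561641 126.04705439]
[0.55632132 0.18691995] [-0.00186589 -0.00463258] 5347.84375 5313
```

View pics/w2.png

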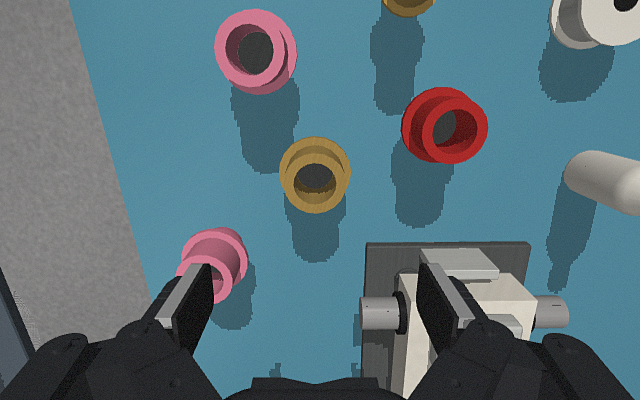

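The wide brass bushing is at wrist (314,174), giving world (0.447, 0.1555). It is centred between the pads (columns 212 and 418) and nothing is near the fingers. I descend and grip.

jog_arm(
  motion="0.01 0.024 -0.4 0 0 0;0 0 -0.5 0 0 0;0 0 -0.5 0 0 0;0 0 -0.5 0 0 0;0 0 -0.5 0 0 0;0 0 -0.4 0 0 0;0 0 -0.25 0 0 0;0 0 -0.15 0 0 0;0 0 0 0 0 0;0 0 0 0 0 0",
  gripper=0,
)

```text
time: 5.05
eef_pos: [0.4477, 0.1565, 0.0407]
tcp_rot: [0.739, 0.674, 0.001, 0.0]
ft_force: [-0.2, 0.1, 0.4]
finger_gap: 0.0854
finger_force: 0.0
```

jog_arm(
  motion="0 0 0 0 0 0;0 0 0 0 0 0;0 0 0 0 0 0;0 0 0 0 0 0;0 0 0 0 0 0;0 0 0 0 0 0;0 0 0 0 0 0;0 0 0 0 0 0",
  gripper=1,
  grip_force=60,
)

```text
time: 5.85
eef_pos: [0.4477, 0.1568, 0.041]
tcp_rot: [0.739, 0.674, 0.001, 0.0]
ft_force: [-1.2, -0.7, 6.0]
finger_gap: 0.0483
finger_force: 62.4
```

jog_arm(
  motion="0 0 0.2 0 0 0;0 0 0.5 0 0 0;0 0 0.6 0 0 0;0 0 0.7 0 0 0;0 0 0.7 0 0 0;0 0 0.7 0 0 0;0 0 0.6 0 0 0;0 0 0.4 0 0 0;0 0 0 0 0 0;0 0 0 0 0 0",
)

```text
time: 6.85
eef_pos: [0.4467, 0.1565, 0.2591]
tcp_rot: [0.739, 0.674, -0.0, -0.0]
ft_force: [-0.3, 0.1, -1.9]
finger_gap: 0.0487
finger_force: 62.4
```

jog_arm(
  motion="0.1 -0.27 0 0 0 0;0.187 -0.5 0 0 0 0;0.187 -0.5 0 0 0 0;0.187 -0.5 0 0 0 0;0.187 -0.5 0 0 0 0;0.187 -0.5 0 0 0 0;0.187 -0.5 0 0 0 0;0.187 -0.5 0 0 0 0;0.187 -0.5 0 0 0 0;0.187 -0.5 0 0 0 0;0.187 -0.5 0 0 0 0;0.187 -0.5 0 0 0 0;0.09 -0.224 0 0 0 0;0 0 0 0 0 0;0 0 0 0 0 0;0 0 0 0 0 0",
)

```text
time: 8.45
eef_pos: [0.5588, -0.1419, 0.2596]
tcp_rot: [0.738, 0.675, 0.0, -0.001]
ft_force: [0.9, -0.2, -2.2]
finger_gap: 0.0483
finger_force: 62.5
```

Run:
```python
from fit import *
c=cam("wrist"); s=manip.read_state(); im=vision.read_camera("wrist"); save("w3.png",im)
e=s["eef_pos"]; print(s["time"],e,s["tcp_rot"],s["ft_force"],s["finger_gap"],s["finger_force"])
for n,o in (("hubtop",.031),("flange",-.006),("foot",-.041)): print(n,proj(c,[e[0],e[1],e[2]+o]))
for n,r,o in (("hub top",.025,.031),("flange bot",.032,-.009),("foot",.02,-.041)):
    P=np.array([proj(c,(e[0]+r*np.cos(t),e[1]-.001+r*np.sin(t),e[2]+o)) for t in np.linspace(0,2*np.pi,40)]); print(n,P.min(0).round(),P.max(0).round())
for d in models.cut_out("wide","wrist")[:3]: print(round(d["conf"],2),[int(q) for q in d["box"]])
```

```text
8.45 [ 0.55877061 -0.14186241  0.25964177] [ 7.38146839e-01  6.74639830e-01  2.72334207e-05 -5.85443588e-04] [ 0.88588132 -0.17442823 -2.15475768] 0.04833224354769349 62.4633264541626
hubtop [313.84661746 309.52800755]
flange [314.06071562 260.74404705]
foot [314.19401149 230.37152623]
hub top [247. 251.] [382. 366.]
flange bot [247. 196.] [381. 316.]
foot [279. 198.] [350. 264.]
0.71 [244, 196, 380, 367]
```

View pics/w3.png

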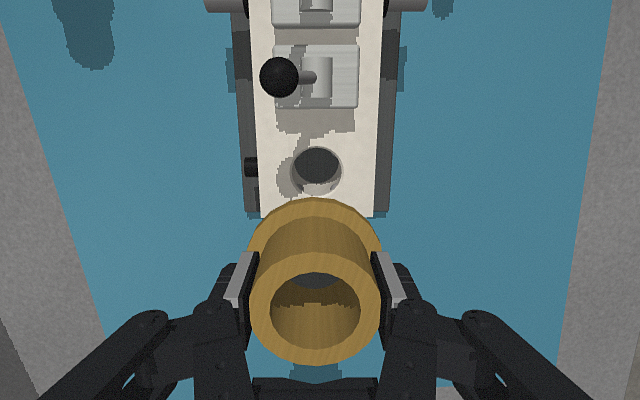

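The held bushing is upright and centred between the pads (box 244–380 by 196–367, predicted 247–382 by 196–367). The bore is ahead at (316,171). I lower to just above the mouth.

jog_arm(
  motion="0.02 -0.02 -0.2 0 0 0;0 0 -0.45 0 0 0;0 0 -0.5 0 0 0;0 0 -0.5 0 0 0;0 0 -0.45 0 0 0;0 0 -0.25 0 0 0;0 0 -0.14 0 0 0;0 0 0 0 0 0;0 0 0 0 0 0;0 0 0 0 0 0",
)

```text
time: 9.55
eef_pos: [0.5612, -0.1446, 0.137]
tcp_rot: [0.739, 0.674, 0.001, 0.001]
ft_force: [0.3, -0.1, -1.8]
finger_gap: 0.0487
finger_force: 62.5
```

Run:
```python
from fit import *
z=cv2.cvtColor(cv2.imread("pics/w3.png"),cv2.COLOR_BGR2RGB)
s=manip.read_state(); e=s["eef_pos"]; c=cam("wrist"); im=vision.read_camera("wrist")
print(s["time"],e,s["ft_force"])
P=[proj(c,(.56+.0237*np.cos(t),-.1442+.0237*np.sin(t),.078)) for t in np.linspace(0,2*np.pi,40)]
im=im.copy(); cv2.polylines(im,[np.int32(P)],True,(255,0,0),1)
save("w4.png",cv2.resize(im[100:400,150:500],None,fx=2,fy=2))
```

```text
9.55 [ 0.56121886 -0.14456535  0.13701597] [ 0.28018303 -0.12278824 -1.78646015]
```

View pics/w4.png

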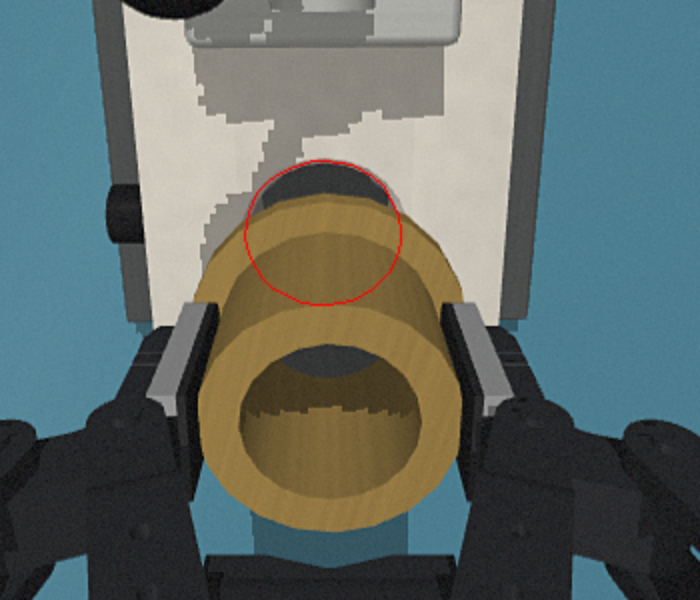

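The red ring, projected at the estimated bore, lies on the real rim to within 0.5 mm. The bushing needs about 1.5 mm more in +y. I start the entry.

jog_arm(
  motion="0 0.03 0 0 0 0;0 0 -0.1 0 0 0;0 0 -0.1 0 0 0;0 0 -0.1 0 0 0;0 0 -0.08 0 0 0;0 0 -0.06 0 0 0;0 0 -0.06 0 0 0;0 0 -0.06 0 0 0;0 0 0 0 0 0;0 0 0 0 0 0",
)

```text
time: 10.6
eef_pos: [0.5603, -0.1429, 0.1073]
tcp_rot: [0.739, 0.674, -0.0, 0.0]
ft_force: [0.4, -1.3, -3.1]
finger_gap: 0.0486
finger_force: 62.5
```

jog_arm(
  motion="0 0 -0.03 0 0 0;0 0 -0.03 0 0 0;0 0 -0.03 0 0 0;0 0 -0.03 0 0 0;0 0 -0.03 0 0 0;0 0 -0.03 0 0 0;0 0 0 0 0 0",
)

```text
time: 11.3
eef_pos: [0.5607, -0.1431, 0.0987]
tcp_rot: [0.739, 0.674, 0.0, 0.001]
ft_force: [0.2, -3.1, 2.9]
finger_gap: 0.0486
finger_force: 62.9
```

jog_arm(
  motion="0 -0.01 -0.02 0 0 0;0 0 -0.02 0 0 0;0 0 -0.02 0 0 0;0 0 -0.02 0 0 0;0 0 -0.02 0 0 0;0 0 -0.02 0 0 0;0 0 0 0 0 0",
)

```text
time: 12.0
eef_pos: [0.5604, -0.1433, 0.092]
tcp_rot: [0.739, 0.674, 0.0, 0.0]
ft_force: [-0.2, -3.0, 3.1]
finger_gap: 0.0486
finger_force: 62.9
```

jog_arm(
  motion="0 -0.01 -0.02 0 0 0;0 0 -0.02 0 0 0;0 0 -0.02 0 0 0;0 0 0 0 0 0",
)

```text
time: 12.4
eef_pos: [0.5602, -0.1435, 0.089]
tcp_rot: [0.739, 0.674, 0.0, -0.0]
ft_force: [1.2, -0.9, 2.9]
finger_gap: 0.0482
finger_force: 62.9
```

jog_arm(
  motion="0 0 -0.01 0 0 0;0 0 -0.01 0 0 0;0 0 -0.01 0 0 0;0 0 0 0 0 0",
)

```text
time: 12.8
eef_pos: [0.5602, -0.1436, 0.0877]
tcp_rot: [0.739, 0.674, 0.0, -0.0]
ft_force: [0.4, -2.1, 4.0]
finger_gap: 0.0485
finger_force: 62.9
```

jog_arm(
  motion="0 0 -0.01 0 0 0;0 0 -0.01 0 0 0;0 0 0 0 0 0",
)

```text
time: 13.1
eef_pos: [0.5602, -0.1437, 0.0872]
tcp_rot: [0.739, 0.674, 0.0, 0.0]
ft_force: [-0.4, -1.6, 5.1]
finger_gap: 0.0486
finger_force: 63.3
```

jog_arm(
  motion="0 0 -0.01 0 0 0;0 0 -0.01 0 0 0;0 0 0 0 0 0",
)

```text
time: 13.4
eef_pos: [0.5602, -0.1437, 0.0872]
tcp_rot: [0.739, 0.674, 0.0, 0.0]
ft_force: [-2.4, -0.5, 9.1]
finger_gap: 0.0488
finger_force: 63.6
```

jog_arm(
  motion="0 0 -0.01 0 0 0;0 0 -0.01 0 0 0;0 0 0 0 0 0",
)

```text
time: 13.7
eef_pos: [0.5602, -0.1437, 0.0872]
tcp_rot: [0.739, 0.674, 0.0, 0.001]
ft_force: [-3.4, -0.7, 12.2]
finger_gap: 0.0492
finger_force: 64.0
```

jog_arm(
  motion="0 0 -0.01 0 0 0;0 0 -0.01 0 0 0;0 0 0 0 0 0;0 0 0 0 0 0",
)

```text
time: 14.1
eef_pos: [0.5602, -0.1437, 0.087]
tcp_rot: [0.739, 0.674, 0.0, 0.001]
ft_force: [-4.1, 0.8, 15.5]
finger_gap: 0.0488
finger_force: 64.2
```

jog_arm(
  motion="0 0 -0.01 0 0 0;0 0 0 0 0 0",
)

```text
time: 14.3
eef_pos: [0.5602, -0.1437, 0.0867]
tcp_rot: [0.739, 0.674, 0.0, 0.001]
ft_force: [-4.7, 0.1, 14.9]
finger_gap: 0.0488
finger_force: 64.3
```

jog_arm(
  motion="0 0 -0.01 0 0 0;0 0 0 0 0 0",
)

```text
time: 14.5
eef_pos: [0.5602, -0.1437, 0.0864]
tcp_rot: [0.739, 0.674, 0.0, 0.001]
ft_force: [-4.8, 0.9, 15.7]
finger_gap: 0.0483
finger_force: 64.3
```

jog_arm(
  motion="0 0 -0.015 0 0 0;0 0 0 0 0 0",
)

```text
time: 14.7
eef_pos: [0.5602, -0.1437, 0.0859]
tcp_rot: [0.739, 0.674, 0.0, 0.001]
ft_force: [-6.0, 0.2, 17.1]
finger_gap: 0.0487
finger_force: 64.5
```

The force has passed 16 N (17.1) with the nest barely moving, so the flange has landed. I ease off the load and release.

jog_arm(
  motion="0 0 0.02 0 0 0;0 0 0.02 0 0 0;0 0 0.02 0 0 0;0 0 0 0 0 0",
)

```text
time: 15.1
eef_pos: [0.5602, -0.1437, 0.0872]
tcp_rot: [0.739, 0.674, 0.0, 0.0]
ft_force: [-2.8, -0.3, 10.7]
finger_gap: 0.0487
finger_force: 63.6
```

jog_arm(
  motion="0 0 0 0 0 0;0 0 0 0 0 0;0 0 0 0 0 0;0 0 0 0 0 0;0 0 0 0 0 0",
  gripper=0,
)

```text
time: 15.6
eef_pos: [0.5598, -0.1434, 0.0843]
tcp_rot: [0.739, 0.674, -0.0, -0.001]
ft_force: [0.3, -0.0, 0.1]
finger_gap: 0.0857
finger_force: 0.0
```

jog_arm(
  motion="0 0 0.2 0 0 0;0 0 0.4 0 0 0;0 0 0.6 0 0 0;0 0 0.7 0 0 0;0 0 0.7 0 0 0;0 0 0.5 0 0 0;0 0 0 0 0 0;0 0 0 0 0 0",
)

```text
time: 16.4
eef_pos: [0.5608, -0.1439, 0.2413]
tcp_rot: [0.739, 0.674, 0.001, 0.001]
ft_force: [0.5, 0.6, -0.8]
finger_gap: 0.0854
finger_force: 0.0
```

jog_arm(
  motion="-0.221 0.303 0 0 0 0;-0.221 0.303 0 0 0 0;-0.221 0.303 0 0 0 0;-0.221 0.303 0 0 0 0;-0.221 0.303 0 0 0 0;-0.221 0.303 0 0 0 0;0 0 0 0 0 0;0 0 0 0 0 0;0 0 0 0 0 0",
  gripper=1,
  grip_force=20,
)

```text
time: 17.3
eef_pos: [0.4939, -0.0532, 0.2391]
tcp_rot: [0.739, 0.674, -0.0, -0.0]
ft_force: [-0.2, -0.2, -0.2]
finger_gap: 0.0001
finger_force: 0.0
```

Run:
```python
from fit import *
s=manip.read_state(); print(s["time"],s["eef_pos"],s["finger_gap"],s["ft_force"]); c=cam("wrist"); im=vision.read_camera("wrist")
for t in ("lever_column_tip","lever_boom_tip","wide"):
    for d in models.cut_out(t,"wrist")[:2]:
        v,u=np.nonzero(d["pixels"]); print(t,round(d["conf"],2),[int(q) for q in d["box"]],atz(c,u.mean(),v.mean(),.153).round(4))
save("w5.png",im)
```

```text
17.3 [ 0.49392062 -0.05324512  0.23907058] 0.0001399365969900047 [-0.17705648 -0.21030332 -0.24391774]
lever_column_tip 0.82 [368, 180, 406, 227] [ 0.5443 -0.0578  0.153 ]
lever_boom_tip 0.81 [372, 89, 420, 132] [0.55   0.0043 0.153 ]
wide 0.95 [358, 229, 434, 307] [ 0.5485 -0.1085  0.153 ]
wide 0.32 [286, 29, 516, 304] [ 0.5454 -0.0152  0.153 ]
```

View pics/w5.png

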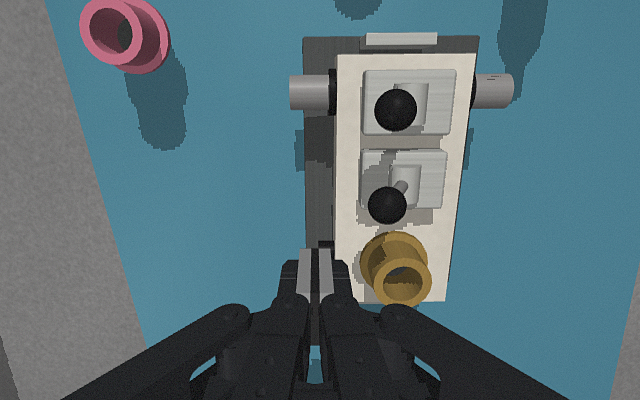

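The bushing sits in the bore with the hub up at (395,270). The near knob is at (387,205) and the far one at (396,109). The closed fingers are clear on the -x side, so I descend and push.

jog_arm(
  motion="0 0 -0.4 0 0 0;0 0 -0.5 0 0 0;0 0 -0.5 0 0 0;0 0 -0.4 0 0 0;0 0 -0.18 0 0 0;0 0 0 0 0 0;0 0 0 0 0 0",
)

```text
time: 18.2
eef_pos: [0.4944, -0.053, 0.1419]
tcp_rot: [0.739, 0.674, 0.0, 0.0]
ft_force: [-0.0, -0.4, 0.8]
finger_gap: 0.0004
finger_force: 0.0
```

jog_arm(
  motion="0.14 -0.013 0 0 0 0;0.14 -0.013 0 0 0 0;0.14 -0.013 0 0 0 0;0.14 -0.013 0 0 0 0;0.14 -0.013 0 0 0 0;0.14 -0.013 0 0 0 0;0.14 -0.013 0 0 0 0;0.14 -0.013 0 0 0 0;0 0 0 0 0 0",
)

```text
time: 19.1
eef_pos: [0.5512, -0.0581, 0.1408]
tcp_rot: [0.739, 0.674, 0.0, 0.0]
ft_force: [0.4, -0.0, 0.9]
finger_gap: 0.0001
finger_force: 0.0
```

jog_arm(
  motion="0.1 -0.009 0 0 0 0;0.1 -0.009 0 0 0 0;0.1 -0.009 0 0 0 0;0 0 0 0 0 0",
)

```text
time: 19.5
eef_pos: [0.5654, -0.0594, 0.1405]
tcp_rot: [0.739, 0.674, -0.0, -0.0]
ft_force: [0.7, -0.4, -0.7]
finger_gap: 0.0
finger_force: 0.1
```

jog_arm(
  motion="0.06 -0.006 0 0 0 0;0.06 -0.006 0 0 0 0;0 0 0 0 0 0",
)

```text
time: 19.8
eef_pos: [0.5697, -0.0598, 0.1407]
tcp_rot: [0.739, 0.674, -0.001, -0.001]
ft_force: [-4.9, 0.9, 0.2]
finger_gap: 0.0001
finger_force: 2.3
```

Run:
```python
from fit import *
s=manip.read_state(); print(s["time"],s["eef_pos"],s["ft_force"])
c=cam("wrist"); im=vision.read_camera("wrist"); ct=cam("top"); t=vision.read_camera("top")
for cc,n in ((c,"wrist"),(ct,"top")):
  for d in models.cut_out("lever_column_tip",n)[:2]:
    v,u=np.nonzero(d["pixels"]); print(n,round(d["conf"],2),[int(q) for q in d["box"]],atz(cc,u.mean(),v.mean(),.153).round(4))
B=cv2.resize(t[130:215,285:400],(541,400)); A=im
save("w6.png",cv2.resize(np.hstack([A,B]),None,fx=.67,fy=.67))
```

```text
19.8 [ 0.56974505 -0.05978805  0.14070811] [-4.86440134  0.86831586  0.22785035]
wrist 0.89 [309, 232, 410, 312] [ 0.5929 -0.0582  0.153 ]
top 0.38 [259, 108, 278, 132] [0.6736 0.1044 0.153 ]
```

View pics/w6.png

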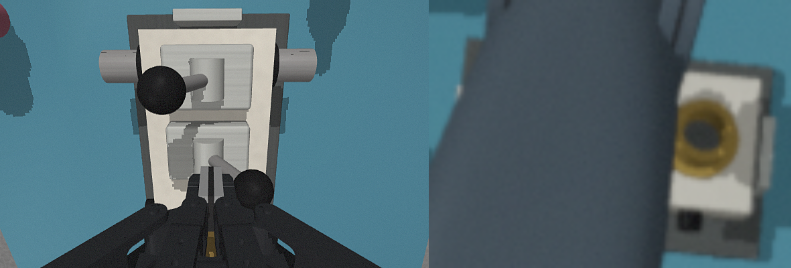

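The lever has swung over to +x, with its knob at about (253,188) in the picture, and the force is starting to rise. I press a little further to reach the stop.

jog_arm(
  motion="0.04 -0.004 0 0 0 0;0 0 0 0 0 0",
)

```text
time: 20.2
eef_pos: [0.57, -0.0598, 0.1406]
tcp_rot: [0.739, 0.674, -0.002, -0.002]
ft_force: [-9.3, 0.4, 3.0]
finger_gap: 0.0001
finger_force: 4.6
```

jog_arm(
  motion="0.03 -0.003 0 0 0 0;0 0 0 0 0 0",
)

```text
time: 20.4
eef_pos: [0.5702, -0.0598, 0.1406]
tcp_rot: [0.739, 0.674, -0.003, -0.003]
ft_force: [-12.5, 0.2, 4.3]
finger_gap: 0.0
finger_force: 6.2
```

The lever is at its hard stop: the position holds while the force climbs. I back off and rise clear.

jog_arm(
  motion="-0.1 0.009 0 0 0 0;-0.2 0.018 0 0 0 0;-0.3 0.028 0 0 0 0;-0.4 0.037 0 0 0 0;-0.3 0.028 0.3 0 0 0;-0.3 0.028 0.6 0 0 0;-0.5 0 0.6 0 0 0;-0.5 -0.4 0.4 0 0 0;-0.5 -0.6 0 0 0 0;-0.3 -0.8 0 0 0 0;0 -0.8 0 0 0 0;0 -0.8 0 0 0 0;0 -0.8 0 0 0 0;0 -0.5 0 0 0 0;0 0 0 0 0 0;0 0 0 0 0 0",
)

```text
time: 22.0
eef_pos: [0.4046, -0.2885, 0.2365]
tcp_rot: [0.739, 0.674, 0.0, 0.001]
ft_force: [-0.8, 0.7, -0.2]
finger_gap: -0.0002
finger_force: 0.0
```

Run:
```python
from fit import *
s=manip.read_state(); print(s["time"],s["eef_pos"],s["ft_force"])
t=vision.read_camera("top"); c=cam("top"); sc=vision.read_camera("scene")
for n in ("lever_column_tip","lever_boom_tip"):
  for d in models.cut_out(n,"top")[:2]:
    v,u=np.nonzero(d["pixels"]); print(n,round(d["conf"],2),[int(q) for q in d["box"]],atz(c,u.mean(),v.mean(),.153).round(4))
g=lambda z:np.array([proj(c,(.5604+.032*np.cos(a),-.144+.032*np.sin(a),z)) for a in th])
print("flange home proj",g(.084).min(0),g(.084).max(0))
save("w7.png",np.vstack([cv2.resize(t[130:215,285:400],(400,296)),cv2.resize(sc[180:275,225:353],(400,297))]))
```

```text
22.0 [ 0.40463351 -0.28846392  0.23651716] [-0.79499288  0.71040155 -0.23776381]
lever_column_tip 0.75 [297, 138, 390, 207] [ 0.5474 -0.0602  0.153 ]
lever_column_tip 0.57 [335, 148, 344, 168] [ 0.5884 -0.0632  0.153 ]
lever_boom_tip 0.62 [306, 168, 313, 178] [0.5497 0.0017 0.153 ]
lever_boom_tip 0.4 [358, 164, 382, 188] [ 0.5457 -0.1384  0.153 ]
flange home proj [356.95270195 160.62975179] [382.16963248 185.35848537]
```

View pics/w7.png

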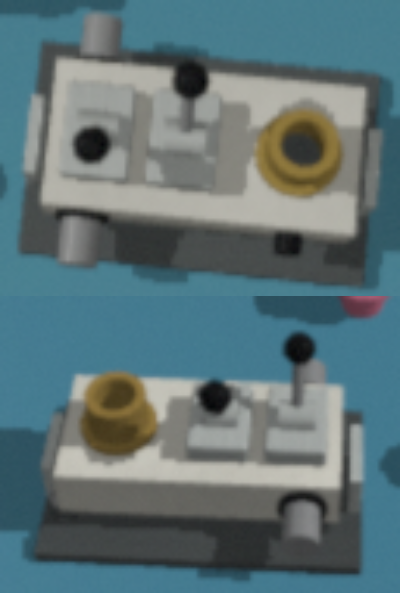

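The bushing's flange lies flat on the block's face in both views. The near lever is over on the +x side, the far lever is unchanged, and the arm is clear.

```bash
python3 -c "
from workcell import manip; print(manip.hand_in())"
```

```text
the job is handed in; nothing more can be done
None
```

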